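Put the nursery dresser in order for the night

ROBOT

A 6-joint arm with a two-finger parallel gripper is mounted at the origin on the work surface. World frame = base frame: x ahead of the robot, y to its left, z up, the work surface at z = 0. Lengths are in m, angles in degrees, forces in N, time in s.
With the tool pointing down it reaches from about 0.35 to 0.775 m from the base axis. Payload 7.3 kg.
Tool frame: the origin (TCP) lies on the centre line of the jaws, within the pads' length; the fingertips stand 11 mm ahead of it and the grasp point (between the pads) lies 8 mm behind it (bot.tip_reach is the distance from the TCP to the fingertips, in m); z points along the fingers, y is the line along which they close (so a half turn about z gives the same grasp; the last joint's range is limited). The gripper opens to 92 mm and grips with 3 to 60 N. Pads are 19 mm wide; open, the fingers measure 130 mm over their backs; the gripper's body (75 mm by 190 mm) begins 47 mm behind the grasp point.
Start: joints at [-83.308, 19.595, 87.324, -0, 73.075, -8.365], TCP at [0.136, -0.507, 0.238] pointing down, gripper open.
Joint ranges: [-145.02, 145.02], [-44.19, 115.74], [2.07, 154.8], [-57.11, 237.11], [16.16, 152.29], [-177.93, 177.93]. Speed limits (degrees/s): [147.25, 147.25, 180, 180, 180, 180].

INTERFACE

Orientations are given as a 3x3 rotation matrix whose columns are the frame's x, y, z axes.
In Python, from plant import bot, eyes, job gives the robot as it stands. The module is installed in compiled form; this text tells all that it offers. Calls block until the motion is done:
- bot.reach(position, orientation): joint-space move of the TCP to a pose.
- bot.move_linear(position, orientation=None, vel=0.15): straight line of the TCP; orientation=None keeps the orientation; vel is the mean speed in m/s.
- bot.move_joints(angles): joint-space move.
- bot.command_gripper(opening, f_grip=None): opening from 0.0 (shut) to 1.0 (fully open); f_grip is the grip in N (None keeps the last); returns when the fingers have stopped.
- bot.dwell(seconds).
- bot.ik(position, orientation): joint angles nearest the present ones, or None.
- bot.read_state(): the state.
- eyes.camera(name): name is "scene" or "side" or "wrist"; returns the picture (420x560x3 uint8, blue, green, red); there is no depth.
- eyes.camera_info(name): a dict with "camera_matrix" (3x3 intrinsics, pixels), "k1" (the pictures are not rectified: a ray, as slopes to the right and down, at radius r is drawn at 1 + k1 r^2 times it, then the intrinsics apply), "xyz" and "orientation" of the camera in the world; the wrist camera has in their place "mount" (4x4, takes a point from camera to tool coordinates, whose origin is the TCP and whose axes are the flange's). Camera axes: x right, y down, z forward; pixel columns grow to the right and rows downward; lengths in m; the calibration is good to about 2 mm. A picture is of the moment at which its call begins: read the wrist's pose just before it. camera_info takes no time and is no camera call.
A pose or a line that the arm cannot do raises bot.IKError and nothing moves.
- job.close_job(): hands the job in; it is judged then, once.
The state is a dict: "clock": time; "joints": joint angles; "joint_vel": joint speeds; "tau": joint torques, N m; "tool_pos": TCP position; "orientation": TCP orientation; "ft_force": force on the tool from outside, world axes, zero at the start; "wrist_torque": the same for the moment, N m; "width": opening from 0.0 (shut) to 1.0 (fully open); "grip_force": force on a finger pad.
Only numpy, scipy, OpenCV 4.12 (cv2) and the standard library are available. Lean on these libraries where they do the work, as an engineer would, in place of code of your own. Each camera call takes 0.05 s, during which the arm holds its last target. There are 200 camera calls.

TASK

Put the dresser in order for the night: stand the large jar in the blue tier with the wide round well and the small jar in the one with the narrow round well, lay the yellow rattle in the tier with the oblong well, and stand the monitor camera inside the rim of its round white dock. Set each down gently, flat on the floor of its own holder, keeping the jars and the camera upright and never dropping them, and let go. Leave the night light and the cream tin where they are.

Things in the scene. Friction and masses are not known exactly. Their poses are not given: they have to be found in the camera images.
- jar_large_mid (a point): The large glass jar with a closed aluminium lid, upright, 62 mm in diameter, 72 mm tall. The point is its centre, 36 mm above its underside; z is its upright axis. Plain round wall at that height.
- jar_small_mid (a point): The small glass jar with a closed aluminium lid, upright, 40 mm in diameter, 56 mm tall. The point is its centre, 28 mm above its underside; z is its upright axis. Plain round wall at that height.
- rattle_mid (a point): The yellow hard silicone rattle lying flat: two upright round ends 34 mm in diameter and 36 mm tall, joined by a straight round bar 16 mm thick; 120 mm long overall along its y axis. The free bar between the ends is 52 mm long. The point is the middle of the bar, 18 mm above the underside of the ends; z is up, x across the bar. The two ends are alike.
- camera_mid (a point): The white baby-monitor camera on a small stand, upright: round base 64 mm in diameter and 8 mm thick, short neck, then an upright round head 44 mm in diameter from 20 to 78 mm above the underside, with a black lens (to its +x side) and a black disc on top. The point is its centre, on its axis 39 mm above the underside (the lower part of the head, which can be gripped there); z is its upright axis. Which way the lens looks does not matter.
- tier_wide_seat (a point): A fixed pastel-blue plastic tier, a slab 94 x 164 x 12 mm (its x by y by height) lying on the dresser top, with a wide round well in its middle, 84 mm in diameter and 6 mm deep, with a dark blue floor, for the large jar. The point is the centre of the well's floor, 6 mm above the dresser top; z is up.
- tier_narrow_seat (a point): A fixed pastel-blue plastic tier, a slab 94 x 164 x 12 mm (its x by y by height) lying on the dresser top, with a narrow round well in its middle, 58 mm in diameter and 6 mm deep, with a dark blue floor, for the small jar. The point is the centre of the well's floor, 6 mm above the dresser top; z is up.
- tier_long_seat (a point): A fixed pastel-blue plastic tier, a slab 94 x 164 x 12 mm (its x by y by height) lying on the dresser top, with an oblong well in its middle, 58 mm (x) by 146 mm (y) and 6 mm deep, with a dark blue floor, for the rattle, whose y axis must lie along this y axis (either way round). The point is the centre of the well's floor, 6 mm above the dresser top; z is up.
- dock_seat (a point): The fixed round white charging dock of the camera, 96 mm in diameter and 10 mm tall, with a dark floor inside a thin raised rim: inside 88 mm in diameter and 5 mm deep. The point is the centre of that floor, 5 mm above the dresser top; z is up.
- night_light_mid (a point): Bystander: a loose mushroom-shaped night light, pink cap on a wooden foot, 54 mm in diameter, 70 mm tall. The point is its centre, 35 mm above its underside. Leave it where it is.
- cream_tin_center (a point): Bystander: a loose flat round green cream tin, 54 mm in diameter, 26 mm tall. The point is its centre, 13 mm above its underside. Leave it where it is.
Mind the look-alikes: they are no part of the job. Leave any turquoise look-alike of the part that bears dock_seat alone.

How it is judged:
By the outcome, as a careful person would: the job done as asked, in the order asked, and still so for the second after the job is handed in, with the robot touching nothing.
It also fails if it takes over 117 s, if anything falls off the work surface, if the arm or the gripper's body presses on something with over 40 N, if the wrist force passes 120 N, or if a joint passes its speed limit or range.

## Working session

There is one attempt and no reset: what is moved stays moved. The work goes in short steps, each a Python script; the robot and the scene stay as the last script left them, time stands still between calls to the robot, and variables do not carry over. Pictures are saved under pics/ and viewed, at most 14 in all, crops included, and the job is handed in when it is done.

```bash
mkdir -p pics
python3 - <<'E'
from plant import bot, eyes, job
import cv2
for n in("scene","side","wrist"):
    im=eyes.camera(n); cv2.imwrite(f"pics/{n}0.png",im); print(n,eyes.camera_info(n))
print(bot.read_state()["clock"])
E
```

```text
scene {'camera_matrix': array([[487.45492517,   0.        , 278.65441551],
       [  0.        , 487.45492517, 209.90862183],
       [  0.        ,   0.        ,   1.        ]]), 'k1': 0.05421579347924543, 'xyz': array([ 1.22482647, -0.48396567,  1.20815617]), 'orientation': array([[ 0.587561  ,  0.65613006, -0.47356669],
       [ 0.80908905, -0.48514336,  0.3316788 ],
       [-0.0121233 , -0.57803916, -0.81591896]])}
side {'camera_matrix': array([[400.48576527,   0.        , 277.00128393],
       [  0.        , 400.48576527, 215.20549069],
       [  0.        ,   0.        ,   1.        ]]), 'k1': -0.01855729495901443, 'xyz': array([-0.0429291 ,  0.70108547,  0.63753011]), 'orientation': array([[-0.7486607 , -0.34381248,  0.56683343],
       [-0.66293979,  0.39372241, -0.63678371],
       [-0.00424084, -0.85251137, -0.52269147]])}
wrist {'camera_matrix': array([[308.84539652,   0.        , 283.48492807],
       [  0.        , 308.84539652, 211.97602309],
       [  0.        ,   0.        ,   1.        ]]), 'k1': 0.0027918602169808393, 'mount': array([[ 4.27891719e-04, -9.59439645e-01, -2.81913789e-01,
         7.68237956e-02],
       [ 9.99999533e-01,  1.66145260e-04,  9.52366221e-04,
        -1.77399774e-04],
       [-8.66899269e-04, -2.81914064e-01,  9.59439268e-01,
        -1.47627838e-01],
       [ 0.00000000e+00,  0.00000000e+00,  0.00000000e+00,
         1.00000000e+00]])}
0.15
```

View pics/scene0.png

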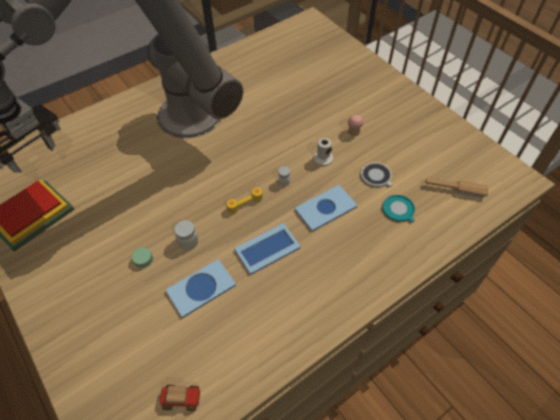

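View pics/side0.png

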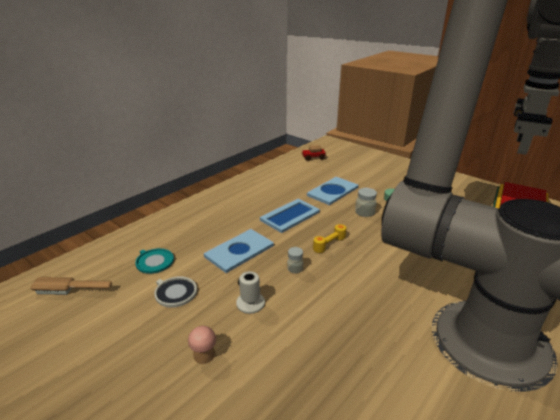

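The scene view shows these objects:

| Object | Scene pixel |
|---|---|
| Large jar | (185,233) |
| Small jar | (284,176) |
| Rattle | (232,206) to (257,194) |
| Camera | (324,150) |
| Night light | (355,123) |
| Tin | (142,257) |
| Wide tier | (201,287) |
| Oblong tier | (268,248) |
| Narrow tier | (326,207) |

There are two dock candidates: the white one at (376,174) and the turquoise one at (399,208). The white one fits the description. The side view agrees, with the white dock at (176,292) and the turquoise one at (155,260).

```bash
cat > h.py <<'E'
import numpy as np, cv2
from plant import bot, eyes, job
def cam(n, st=None):
    i=eyes.camera_info(n); K=i["camera_matrix"]
    if n=="wrist":
        R=np.array(st["orientation"]); M=i["mount"]
        return K,i["k1"],np.array(st["tool_pos"])+R@M[:3,3],R@M[:3,:3]
    return K,i["k1"],i["xyz"],i["orientation"]
def ray(c,px):
    K,k,o,R=c; p=np.atleast_2d(np.array(px,float)); d=(p-K[:2,2])/K[0,0]
    u=d.copy()
    for _ in range(8): u=d/(1+k*(u**2).sum(1,keepdims=True))
    v=np.c_[u,np.ones(len(u))]@R.T
    return v/np.linalg.norm(v,axis=1,keepdims=True)
def plane(c,px,z):
    d=ray(c,px); return c[2]+d*((z-c[2][2])/d[:,2:])
def proj(c,P):
    K,k,o,R=c; q=(np.atleast_2d(P)-o)@R; u=q[:,:2]/q[:,2:]
    return u*(1+k*(u**2).sum(1,keepdims=True))*K[0,0]+K[:2,2]
def tri(obs):  # [(cam,px)...] -> point, residual
    A=np.zeros((3,3)); b=np.zeros(3); L=[]
    for c,px in obs:
        d=ray(c,px)[0]; Q=np.eye(3)-np.outer(d,d); A+=Q; b+=Q@c[2]; L.append((Q,c[2]))
    x=np.linalg.solve(A,b); return x,max(np.linalg.norm(Q@(x-o)) for Q,o in L)
def down(a):  # tool down, tool x axis at angle a (deg) in world
    a=np.radians(a); x=np.array([np.cos(a),np.sin(a),0]); z=np.array([0,0,-1.]); return np.c_[x,np.cross(z,x),z]
def snap(name=None):
    st=bot.read_state(); im=eyes.camera("wrist")
    if name: cv2.imwrite(f"pics/{name}.png",im)
    return im,cam("wrist",st)
E
python3 - <<'E'
from h import *
s=cam("scene");d=cam("side")
P=dict(wide=((201,287),(333,189),.006),long=((268,248),(290,215),.006),narrow=((326,207),(239,248),.006),dock=((376,174),(176,292),.005),turq=((399,208),(155,260),.005),large=((185,233),(367,203),.036),small=((284,176),(295,260),.028),r1=((232,206),(320,244),.018),r2=((257,194),(341,232),.018),cam=((324,151),(249,288),.04),light=((355,125),(203,343),.035),tin=((142,257),(391,198),.013))
np.set_printoptions(precision=3,suppress=True)
for k,(a,b,z) in P.items(): 
    p=plane(s,a,z)[0]; print(k,p,np.hypot(*p[:2]).round(3),*tri([(s,a),(d,b)]))
st=bot.read_state(); print(st["orientation"])
for x,y in((.45,.15),(.45,-.15),(.45,0)):
  for a in(0,180): print(x,y,a,bot.ik([x,y,.3],down(a)),bot.ik([x,y,.4],down(a)))
E
```

```text
wide [ 0.609 -0.316  0.006] 0.686 [ 0.61  -0.316  0.008] 0.0002342666399329836
long [ 0.617 -0.098  0.006] 0.625 [ 0.616 -0.098  0.004] 0.00023113130488397086
narrow [0.604 0.126 0.006] 0.617 [0.605 0.125 0.008] 0.0001726463720499511
dock [0.597 0.336 0.005] 0.685 [0.596 0.337 0.003] 0.00022760036717120206
turq [0.736 0.301 0.005] 0.795 [0.735 0.301 0.004] 0.0009652852868795272
large [ 0.451 -0.27   0.036] 0.525 [ 0.452 -0.268  0.034] 0.0020611058215754914
small [0.445 0.085 0.028] 0.453 [0.445 0.086 0.027] 0.0006589560124231244
r1 [ 0.439 -0.105  0.018] 0.451 [ 0.45  -0.078 -0.006] 0.03161867168412725
r2 [ 0.446 -0.018  0.018] 0.447 [ 0.435 -0.044  0.042] 0.030296124945014363
cam [0.446 0.244 0.04 ] 0.508 [0.447 0.244 0.041] 0.000659705694178827
light [0.414 0.403 0.035] 0.578 [0.412 0.405 0.031] 0.00025267416102896776
tin [ 0.434 -0.402  0.013] 0.592 [ 0.433 -0.399  0.005] 0.00472282956582781
[[ 0.966  0.26  -0.   ]
 [ 0.26  -0.966  0.001]
 [ 0.    -0.001 -1.   ]]
0.45 0.15 0 [ 9.166 11.665 88.312 -0.    80.023 99.166] [ 9.166  9.781 75.433 -0.    94.787 99.166]
0.45 0.15 180 [  9.166  11.665  88.312  -0.     80.023 -80.834] [  9.166   9.781  75.433  -0.     94.787 -80.834]
0.45 -0.15 0 [-27.704  11.665  88.312  -0.     80.023  62.296] [-27.704   9.781  75.433  -0.     94.787  62.296]
0.45 -0.15 180 [ -27.704   11.665   88.312   -0.      80.023 -117.704] [ -27.704    9.781   75.433   -0.      94.787 -117.704]
0.45 0 0 [-9.775  8.977 91.667 -0.    79.355 80.225] [-9.775  6.974 78.78  -0.    94.245 80.225]
0.45 0 180 [ -9.775   8.977  91.667  -0.     79.355 -99.775] [ -9.775   6.974  78.78   -0.     94.245 -99.775]
```

Run:
```python
from h import *
import pickle
out=[]
for i,y in enumerate((-.22,.03,.28)):
    bot.reach([.54,y,.28],down(0)); bot.dwell(.2); im,c=snap(f"w{i}"); out.append((im,c))
pickle.dump(out,open("w.pkl","wb")); print(bot.read_state()["clock"])
```

```text
4.675
```

View pics/w0.png

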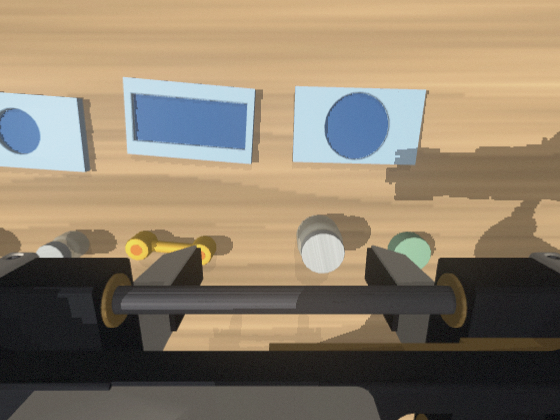

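View pics/w2.png

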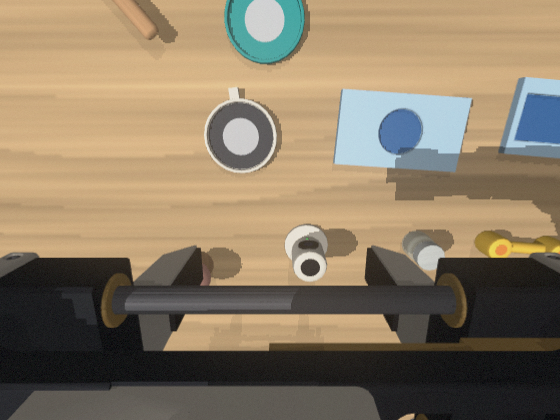

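View pics/w1.png

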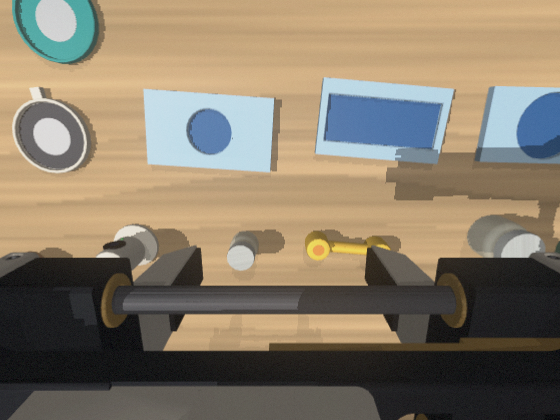

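The wrist views show:
- **w0:** the wide well at (357,125), the oblong well at (190,121), the large jar lid at (322,251) and the rattle at (138,246) to (202,250).
- **w2:** the white dock at (240,136), the turquoise look-alike at (265,18), the narrow well at (401,131), the camera top disc at (309,267) and the small jar lid at (430,258).
- **w1:** overlaps both of the others.

Next I'll make one enlarged mosaic for lid pixels and dock confirmation, and get the wells and rattle from colour masks.

Run:
```python
from h import *
import pickle
np.set_printoptions(precision=4,suppress=True)
W=pickle.load(open("w.pkl","rb")); sc=cv2.imread("pics/scene0.png"); sd=cv2.imread("pics/side0.png")
S=[(w,c) for w,c in W]+[(sc,cam("scene")),(sd,cam("side"))]
names=["w0","w1","w2","sc","sd"]
seats=dict(wide=(.609,-.316,.006),long=(.617,-.098,.006),narrow=(.604,.126,.006),dock=(.597,.336,.005))
def blob(mask,p,rad):
    n,l,st,ce=cv2.connectedComponentsWithStats(mask)
    best=[(np.hypot(*(ce[i]-p)),i) for i in range(1,n) if st[i,4]>60]
    if not best or min(best)[0]>rad: return None
    i=min(best)[1]; x,y,w,h,a=st[i]
    if x<=0 or y<=0 or x+w>=560 or y+h>=420: return None
    return cv2.findContours((l==i).astype(np.uint8),0,1)[0][0][:,0,:].astype(np.float32)
for k,P in list(seats.items())+[("rattle",(.4425,-.06,.018))]:
    obs=[]
    for nm,(im,c) in zip(names,S):
        hsv=cv2.cvtColor(im,cv2.COLOR_BGR2HSV); h,s,v=cv2.split(hsv)
        if k=="rattle": m=((h>14)&(h<32)&(s>190)&(v>100)); z=.018
        elif k=="dock": m=((s<45)&(v<110)&(v>20)); z=.0075
        else: m=((h>100)&(h<125)&(s>140)); z=.009
        p=proj(c,P)[0]
        if not(0<p[0]<560 and 0<p[1]<420): continue
        co=blob(m.astype(np.uint8),p,12)
        if co is None: print(k,nm,"none"); continue
        if k in("dock","wide","narrow"): ctr=np.array(cv2.fitEllipse(co)[0])
        else: M=cv2.moments(co); ctr=np.array([M["m10"],M["m01"]])/M["m00"]
        q=plane(c,co,z)[:,:2].astype(np.float32); r=cv2.minAreaRect(q*1000)
        print(k,nm,ctr,"plane",plane(c,ctr,z)[0,:2],"rect",np.round(np.r_[r[0],r[1],r[2]],1)); obs.append((c,ctr))
    if len(obs)>1: print("   TRI",*tri(obs))
T=[(0,322,251),(1,521,248),(3,185,230),(4,367,198),(1,241,256),(2,429,256),(3,284,172),(4,296,256),(2,309,262),(3,324,147),(4,249,285),(2,240,136)]
tiles=[]
for i,x,y in T:
    im=S[i][0]; r=25 if x!=240 else 50; p=cv2.copyMakeBorder(im,60,60,60,60,0)[y+60-r:y+60+r,x+60-r:x+60+r]
    p=cv2.resize(p,(200,200),interpolation=1)
    for j in range(0,200,40): cv2.line(p,(j,0),(j,5),(0,0,255),1); cv2.line(p,(0,j),(5,j),(0,0,255),1)
    tiles.append(p)
cv2.imwrite("pics/mos.png",np.vstack([np.hstack(tiles[i:i+4]) for i in(0,4,8)]))
```

```text
wide w0 none
wide w1 none
wide sc none
wide sd [332.6244 189.0108] plane [ 0.6095 -0.3135] rect [ 610.5 -313.5   71.1   57.6   41.1]
long w0 none
long w1 none
long sc none
long sd [289.1222 213.9279] plane [ 0.616  -0.0942] rect [615.6 -96.9 133.2  46.5  85.1]
narrow w0 none
narrow w1 none
narrow w2 none
narrow sc none
narrow sd [238.822  248.3763] plane [0.6034 0.1277] rect [603.1 127.7  48.5  40.2  41.2]
dock w1 [ 50.134 135.359] plane [0.5995 0.336 ] rect [598.5 335.8  83.2  83.2  56.6]
dock w2 [240.0363 135.2562] plane [0.5998 0.3357] rect [599.5 335.3  83.7  83.5  89.3]
dock sc [376.0165 173.5955] plane [0.5973 0.3351] rect [596.5 335.5  83.4  77.9  53.3]
dock sd [174.7522 290.5474] plane [0.5975 0.3382] rect [598.3 336.8  85.7  78.   41.4]
   TRI [0.5988 0.3364 0.0065] 0.0020135357844971295
rattle w0 none
rattle w1 none
rattle w2 none
rattle sc [235.8375 202.6749] plane [ 0.4353 -0.0886] rect [440.6 -79.9  71.8  25.8  67.7]
rattle sd [328.8546 237.804 ] plane [ 0.4455 -0.0584] rect [444.9 -62.5 147.5  53.4  84.6]
   TRI [ 0.4432 -0.0788  0.0121] 0.013594085873249563
```

View pics/mos.png

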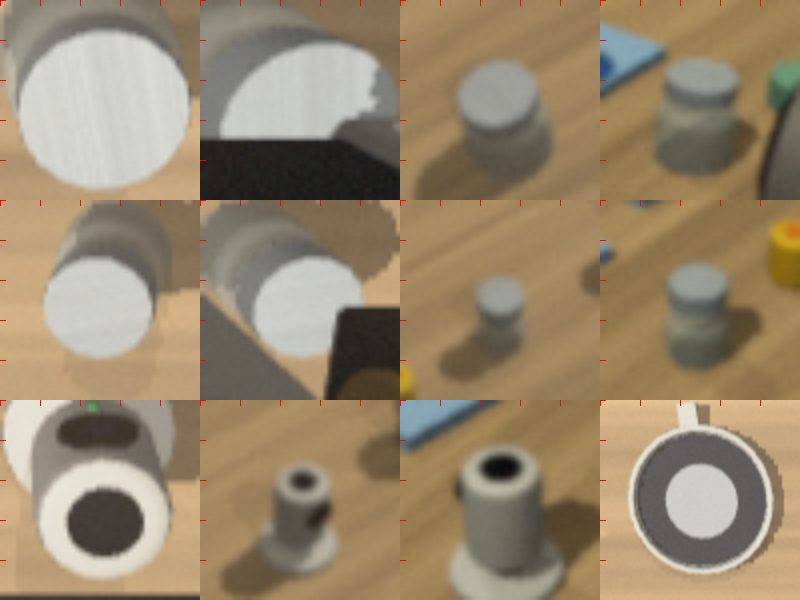

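The mosaic confirms the white dock by its dark floor, thin white rim and white tab. The lids and the camera top disc are readable:

| Object | w0 | w1 | w2 | Scene | Side |
|---|---|---|---|---|---|
| Large lid | (323,253) | – | – | (184.5,228.7) | (367.2,192.6) |
| Small lid | – | (240.7,257.7) | (430.7,257.5) | (284,170) | (295.5,251) |
| Camera top | – | – | (310.2,267.5) | (324.5,142) | (249.5,276.7) |

The blue and yellow masks failed in the wrist views, so I'll fix their thresholds.

Run:
```python
from h import *
import pickle
np.set_printoptions(precision=4,suppress=True)
W=pickle.load(open("w.pkl","rb"));s=cam("scene");d=cam("side")
for k,o in dict(large=[(W[0][1],(323,253)),(s,(184.5,228.7)),(d,(367.2,192.6))],small=[(W[1][1],(240.7,257.7)),(W[2][1],(430.7,257.5)),(s,(284,170)),(d,(295.5,251))],
  camera=[(W[2][1],(310.2,267.5)),(s,(324.5,142)),(d,(249.5,276.7))]).items():
    p,r=tri(o); print(k,p,r,"wrist-plane",plane(*o[0],p[2])[0])
hs=[cv2.cvtColor(w[0],cv2.COLOR_BGR2HSV) for w in W]
print("hsv",hs[0][125,357],hs[0][121,190],hs[0][100,310],hs[0][250,202],hs[0][247,160],hs[0][240,130],hs[0][200,300])
G=dict(long=(.617,-.098),wide=(.609,-.316),narrow=(.604,.126),rattle=(.4425,-.06))
for k,P in G.items():
    z=.018 if k=="rattle" else .009; obs=[]
    for i in range(3):
        c=W[i][1];h,sa,v=cv2.split(hs[i]); p=proj(c,(*P,z))[0]
        m=((h>15)&(h<35)&(sa>180)&(v>90)) if k=="rattle" else ((h>98)&(h<130)&(sa>135)&(v>40))
        m=m.astype(np.uint8); m2=np.zeros_like(m); x,y=p.astype(int)
        R=80; m2[max(0,y-45):y+45,max(0,x-R):x+R]=m[max(0,y-45):y+45,max(0,x-R):x+R]
        cs=cv2.findContours(m2,0,1)[0]
        if not cs: continue
        co=max(cs,key=cv2.contourArea)[:,0,:].astype(np.float32)
        if co[:,0].min()<2 or co[:,0].max()>557: continue
        r=cv2.minAreaRect((plane(c,co,z)[:,:2]*1000).astype(np.float32)); ctr=cv2.boundingRect(co); M=cv2.moments(co); ctr=np.array([M["m10"],M["m01"]])/M["m00"]
        print(k,i,ctr,"plane",plane(c,ctr,z)[0,:2],np.round(np.r_[r[0],r[1],r[2]],1)); obs.append((c,ctr))
    if len(obs)>1: print("   TRI",*tri(obs))
```

```text
large [ 0.4576 -0.2698  0.0671] 0.001418886276443144 wrist-plane [ 0.4563 -0.2707  0.0671]
small [0.4449 0.0856 0.0552] 0.0010649599176240805 wrist-plane [0.4452 0.0849 0.0552]
camera [0.4422 0.2455 0.077 ] 0.000295822665320323 wrist-plane [0.442  0.2453 0.077 ]
hsv [107 127 171] [108 123 176] [ 99  42 232] [ 23 159 236] [ 25 157 235] [ 25 154 228] [ 17  91 179]
long 1 [410.0824 117.0431] plane [ 0.6219 -0.1355] [ 618.9 -137.4   37.1   19.8   34.2]
```

Run:
```python
from h import *
import pickle
np.set_printoptions(precision=4,suppress=True)
W=pickle.load(open("w.pkl","rb"))
G=dict(long=(.617,-.098),wide=(.609,-.316),narrow=(.604,.126),rattle=(.4425,-.06),tierL=(.617,-.098),tierW=(.609,-.316),tierN=(.604,.126))
for k,P in G.items():
    z=.018 if k=="rattle" else .012 if k[0:4]=="tier" else .009; obs=[]
    for i in range(3):
        c=W[i][1];h,sa,v=cv2.split(cv2.cvtColor(W[i][0],cv2.COLOR_BGR2HSV)); x,y=proj(c,(*P,z))[0].astype(int)
        m=((h>11)&(h<35)&(sa>125)&(v>90)) if k=="rattle" else ((h>90)&(h<130)&(sa>(28 if k[:4]=="tier" else 90))&(v>40))
        m2=np.zeros(m.shape,np.uint8); sl=(slice(max(0,y-55),y+(22 if k=="rattle" else 55)),slice(max(0,x-85),x+85)); m2[sl]=m[sl]
        cs=cv2.findContours(m2,0,1)[0]
        if not cs: continue
        co=max(cs,key=cv2.contourArea)[:,0,:].astype(np.float32)
        if co[:,0].min()<2 or co[:,0].max()>557: continue
        r=cv2.minAreaRect((plane(c,co,z)[:,:2]*1000).astype(np.float32)); M=cv2.moments(co); ctr=np.array([M["m10"],M["m01"]])/M["m00"]
        print(k,i,ctr,"plane",plane(c,ctr,z)[0,:2],np.round(np.r_[r[0],r[1],r[2]],1)); obs.append((c,ctr))
    if len(obs)>1: print("   TRI",*tri(obs))
```

```text
long 0 [190.2323 121.2154] plane [ 0.6165 -0.0997] [615.7 -99.8 143.3  56.3  85.2]
long 1 [381.2119 121.1981] plane [ 0.6168 -0.0985] [616.  -98.5 143.3  56.6  85.2]
   TRI [ 0.6166 -0.0991  0.0071] 0.00018264388952572054
wide 0 [356.2251 125.4579] plane [ 0.611  -0.3158] [ 609.9 -315.8   80.9   81.1   59.3]
narrow 1 [209.8656 131.3694] plane [0.6044 0.125 ] [603.8 125.6  53.8  55.   87.1]
narrow 2 [399.6301 130.9903] plane [0.6048 0.1259] [604.1 125.8  54.1  54.6  47.9]
   TRI [0.6046 0.1253 0.0074] 0.00021334240741878577
rattle 0 [165.2621 246.1136] plane [ 0.4454 -0.052 ] [443.4 -58.4 128.5  45.9  86. ]
rattle 1 [337.2103 245.5767] plane [ 0.4466 -0.048 ] [452.4 -61.6  45.1 120.3   7.7]
   TRI [ 0.4432 -0.0493  0.0113] 0.0005474271638070575
tierL 0 [188.9337 120.059 ] plane [ 0.6179 -0.099 ] [615.9 -99.4 164.1  93.   85.1]
tierL 1 [381.815  120.1345] plane [ 0.6181 -0.0983] [616.1 -98.6 164.9  92.8  85.1]
   TRI [ 0.618  -0.0987  0.0108] 0.0001255575426698193
tierW 0 [356.839  124.8033] plane [ 0.6118 -0.3159] [ 609.8 -316.   163.9   92.8   88.5]
tierN 1 [208.4632 129.9934] plane [0.6062 0.126 ] [604.4 125.6 163.7  93.1  86. ]
tierN 2 [400.0285 129.8455] plane [0.6064 0.1267] [604.1 126.4 165.4  93.4  86.1]
   TRI [0.6063 0.1263 0.0109] 6.575750713688728e-05
```

Every measured point fits the description. The lid heights come out at 67, 55 and 77 mm against 72, 56 and 78 mm, the tier tops at 11 mm, and the well sizes agree. I'll start with the large jar.

```bash
cat >> h.py <<'E'
np.set_printoptions(precision=3,suppress=True)
def pick(x,y,ztcp,R,force,pre,lift=.14,top=.16):
    bot.command_gripper(pre); bot.reach([x,y,top],R); bot.move_linear([x,y,ztcp+.03],vel=.2); bot.move_linear([x,y,ztcp],vel=.06)
    bot.command_gripper(0,f_grip=force); s=bot.read_state(); print("grip",s["width"]*92,s["grip_force"],s["tool_pos"],s["ft_force"],s["clock"])
    bot.move_linear([x,y,lift],vel=.12); bot.dwell(.2); s=bot.read_state(); print("lifted",s["width"]*92,s["grip_force"],s["ft_force"],s["clock"])
def place(x,y,zpick,floor,R,post,lift=.14,up=.17):
    bot.move_linear([x,y,lift],R,vel=.15); z=zpick+floor
    bot.move_linear([x,y,z+.015],vel=.12); bot.move_linear([x,y,z+.003],vel=.03); bot.dwell(.3)
    f0=bot.read_state()["ft_force"][2]; h=z+.003
    while h>z-.003:
        h-=.0005; bot.move_linear([x,y,h],vel=.01); f=bot.read_state()["ft_force"][2]
        if f-f0>2: break
    print("contact",h-z,f-f0); bot.dwell(.2)
    bot.command_gripper(post); s=bot.read_state(); print("open",s["width"]*92,s["ft_force"])
    bot.move_linear([x,y,up],vel=.12); print(bot.read_state()["clock"])
E
python3 - <<'E'
from h import *
R=down(0); z=.038-.008
pick(.458,-.270,z,R,25,1.0)
place(.610,-.316,z,.006,R,1.0)
E
```

```text
grip 61.13497063102175 25.00014634570107 [ 0.458 -0.27   0.03 ] [ 0.186 -0.122  1.132] 8.8417
lifted 61.37742540774438 24.999534052913077 [-0.155  0.723 -1.945] 10.1083
contact 0.0020000000000000018 2.2116386768864746
open 91.76167973685412 [0.433 0.171 0.526]
15.7083
```

```bash
sed -i 's/h-=.0005; bot.move_linear(\[x,y,h\],vel=.01);/h-=.0005; bot.move_linear([x,y,h],vel=.01); bot.dwell(.08);/; s/if f-f0>2: break/\n        if f-f0>2.5: break/' h.py; sed -i 's/f=bot.read_state()\["ft_force"\]\[2\]$/f=bot.read_state()["ft_force"][2]; print(round(f-f0,2),end=" ")/;/^        $/d' h.py
python3 - <<'E'
from h import *
R=down(0); z=.034-.008
im=eyes.camera("scene"); a=cv2.resize(im[245:320,150:250],None,fx=4,fy=4)
bot.reach([.55,-.25,.25],R); w,c=snap(); b=w[0:260,150:450]; cv2.imwrite("pics/l1.png",np.hstack([a,cv2.resize(b,(346,300))]))
pick(.445,.0855,z,R,20,.85)
place(.6045,.1255,z,.006,R,.85)
im=eyes.camera("scene"); cv2.imwrite("pics/s1.png",cv2.resize(im[100:330,120:420],None,fx=2.6,fy=2.6))
# look at the rattle
bot.reach([.48,-.06,.18],R); bot.dwell(.2); w,c=snap("r1"); import pickle; pickle.dump((w,c),open("r.pkl","wb"))
print(bot.read_state()["clock"])
m=cv2.inRange(cv2.cvtColor(w,cv2.COLOR_BGR2HSV),(11,125,90),(35,255,255)); co=max(cv2.findContours(m,0,1)[0],key=cv2.contourArea)[:,0,:].astype(np.float32)
print(cv2.minAreaRect(co)); print(cv2.minAreaRect((plane(c,co,.018)[:,:2]*1000).astype(np.float32)))
E
```

```text
grip 39.187986317498115 20.000073958653957 [0.445 0.086 0.026] [0.04  0.141 0.58 ] 20.2167
lifted 39.13954870823697 19.999892371706665 [-0.666  0.034 -0.768] 21.5167
-0.67 0.14 -0.19 -0.75 -0.16 0.83 6.28 contact -0.0005000000000000004 6.280587669489304
open 77.86913711314607 [ 0.01  -0.058 -0.958]
29.1833
30.375
((285.761474609375, 233.43698120117188), (116.02922058105469, 38.45768737792969), 4.879273891448975)
((442.22137451171875, -62.03459930419922), (124.23383331298828, 43.45848846435547), 84.83150482177734)
```

View pics/l1.png

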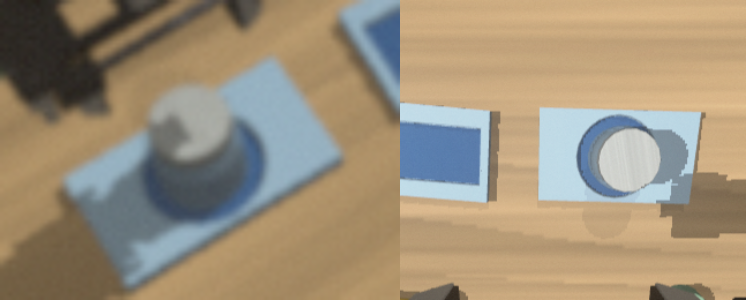

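View pics/s1.png

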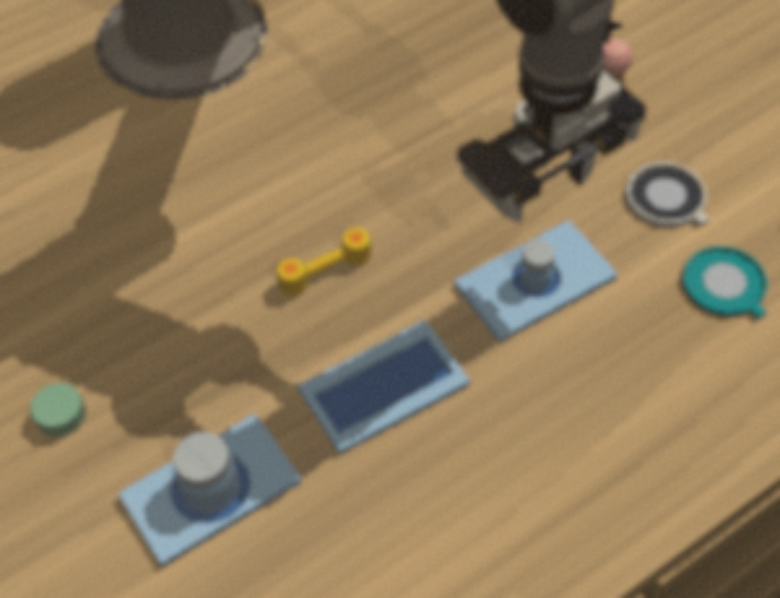

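View pics/r1.png

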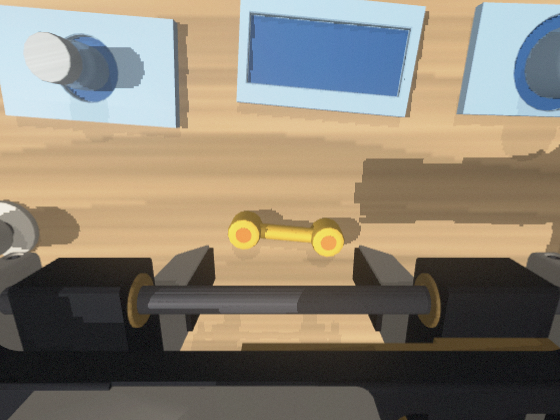

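Both jars stand upright inside their wells: the large lid is at (203,460) and the small one at (538,255) in the scene crop. The rattle's orange end discs are at (243,235) and (328,243) in r1.

Run:
```python
from h import *
import pickle
r=pickle.load(open("r.pkl","rb")); W=pickle.load(open("w.pkl","rb"))
print("tri end",tri([(r[1],(243,235)),(W[1][1],(318,251)),(W[0][1],(138,248.5))]))
a,b=plane(r[1],[(243,235),(328,243)],.036); d=a-b; m=(a+b)/2; ang=np.degrees(np.arctan2(d[1],d[0])); print(a,b,np.linalg.norm(d),m,ang)
assert abs(np.linalg.norm(d)-.086)<.006
seat=85.1
for o in(0,180):
    print(o, bot.ik([m[0],m[1],.02],down(ang-o)), bot.ik([.6162,-.099,.02],down(seat-o)))
```

```text
tri end (array([ 0.446, -0.019,  0.031]), np.float64(0.0016543869928879104))
[ 0.448 -0.018  0.036] [ 0.439 -0.104  0.036] 0.08623505252650057 [ 0.443 -0.061  0.036] 84.36841508515327
0 [-17.695  30.132 113.617  -0.     36.251 -12.064] [-16.159  42.954  84.197  -0.     52.849 -11.259]
180 [-17.695  30.132 113.617  -0.     36.251 167.936] [-16.159  42.954  84.197  -0.     52.849 168.741]
```

Run:
```python
from h import *
z=.0195
pick(.4432,-.061,z,down(84.4),25,.6)
place(.616,-.099,z,.006,down(85.1),.55)
R=down(0)
bot.reach([.50,.2,.18],R); bot.dwell(.2); snap("c1"); print(bot.read_state()["clock"])
```

```text
grip 15.37113445277311 24.999818801879883 [ 0.443 -0.061  0.02 ] [-0.211  0.163  0.57 ] 34.3917
lifted 15.059345182739378 24.999046325683594 [-0.284 -0.279 -0.448] 35.75
-0.09 1.01 0.54 1.39 0.56 1.77 6.64 contact -0.0005000000000000039 6.6378525239070605
open 50.77793314306679 [-0.137  0.173 -0.055]
43.5667
45.5667
```

View pics/c1.png

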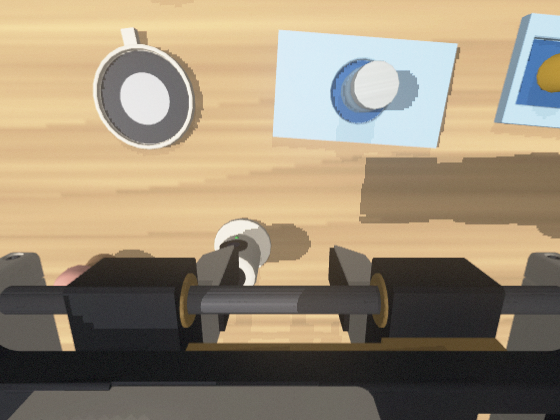

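The camera still stands, with its base at (242,247), and the dock is at (144,98). The rattle end shows inside its well at right. The camera is next.

Run:
```python
from h import *
st=bot.read_state(); b=plane(cam("wrist",st),[(242,247),(144,97)],.0065)[:,:2]; print(b)
assert np.hypot(*(b[0]-[.442,.2455]))<.012 and np.hypot(*(b[1]-[.5985,.336]))<.008
z=.033;R=down(0)
pick(.4425,.2455,z,R,25,.95,top=.18)
place(.5985,.336,z,.005,R,.95,up=.18)
bot.reach([.52,.1,.27],R); bot.dwell(.3); w,_=snap(); s=eyes.camera("scene")
cv2.imwrite("pics/end.png",np.hstack([w[:300,:400],s[110:410,120:520]]))
cv2.imwrite("pics/end2.png",np.hstack([cv2.resize(s[120:320,150:420],None,fx=1.9,fy=1.9),cv2.resize(eyes.camera("side")[150:370,130:280],(259,380))]))
print(bot.read_state()["clock"])
```

```text
[[0.442 0.246]
 [0.6   0.336]]
grip 43.59894134884628 24.999924738658592 [0.443 0.246 0.033] [0.814 0.434 0.941] 48.875
lifted 43.77007583764777 24.999845578568056 [-0.381 -0.28  -1.3  ] 50.1167
-0.08 -0.61 0.32 0.21 -0.07 1.0 7.38 contact -0.0005000000000000004 7.375074351523467
open 87.32344048070586 [ 0.435 -1.123 -0.504]
57.925
59.4083
```

View pics/end.png

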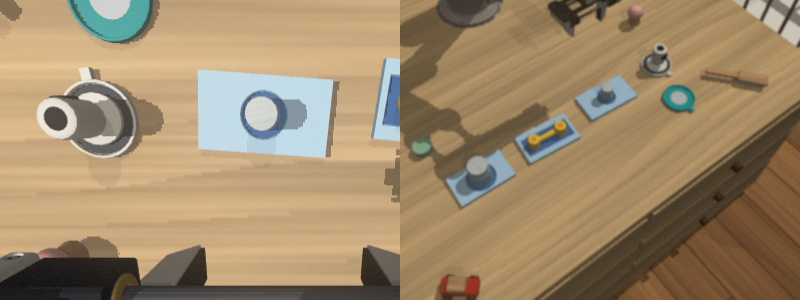

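View pics/end2.png

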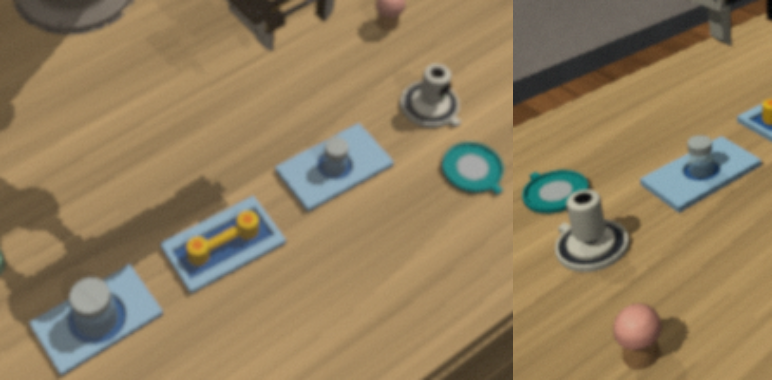

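In end2, all four things sit in their holders, upright and free: the large jar at (95,308), the rattle at (222,238), the small jar at (335,157) and the camera at (433,95). The night light, tin and turquoise look-alike are untouched, so I'm handing in.

```bash
python3 -c "
from plant import job; print(job.close_job())"
```

```text
the job is handed in; nothing more can be done
None
```

I handed the job in at about 59 s on the robot clock: both jars, the rattle and the camera are set down and released in their own holders, with the night light and the cream tin left where they were.

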